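Press home the loose specimen cup lids

ROBOT

A 7-joint arm with a two-finger parallel gripper is mounted at the origin on a cart in front of the work surface, level with it; the furniture and walls round the work are solid. World frame = base frame: x ahead of the robot, y to its left, z up, the work surface at z = 0. Lengths are in m, angles in degrees, forces in N, time in s.
With the tool pointing down it reaches from about 0.35 to 0.9 m from the base axis. Payload 19.9 kg.
Tool frame: the origin (TCP) lies at the centre of the arm's flange, where the gripper is bolted on; the fingertips stand 173 mm ahead of it and the grasp point (between the pads) lies 155 mm ahead of it; z points along the fingers, y is the line along which they close (so a half turn about z gives the same grasp; the last joint's range is limited). The gripper opens to 85 mm and grips with 20 to 120 N. Pads are 22 mm wide; open, the fingers measure 114 mm over their backs; the gripper's body (76 mm by 85 mm) begins 54 mm behind the grasp point. The pads swing forward as they close: fully open they stand 13 mm farther back than shut.
Start: joints at [-77.836, 23.915, -0.59, 92.452, 0.269, 63.638, -3.037], TCP at [0.157, 0.605, 0.405] pointing down, gripper open.
Joint ranges: [-161.28, 161.28], [-22.2, 115.67], [-73.04, 71.86], [3.21, 147.25], [-68.34, 248.33], [10.77, 114.83], [-161.83, 161.83]. Speed limits (degrees/s): [108.29, 108.29, 136.94, 136.94, 172.46, 172.46, 172.46].

INTERFACE

Orientations are given as a 3x3 rotation matrix whose columns are the frame's x, y, z axes.
In Python, from workcell import bot, eoat, monitor, eyes gives the robot as it stands. Calls block until the motion is done:
- bot.move_ptp(position, orientation): joint-space move of the TCP to a pose.
- bot.move_l(position, frame=None, rate=0.15): straight line of the TCP; frame=None keeps the orientation; rate is the mean speed in m/s.
- bot.move_joints(angles): joint-space move.
- eoat.release() and eoat.close(grip_force=None): open the fingers fully, or close them until they stop; grip_force is the grip in N (None keeps the last).
- bot.sleep(seconds).
- bot.solve_ik(position, orientation): joint angles nearest the present ones, or None.
- monitor.read_state(): the state.
- eyes.capture(name): name is "side" or "top"; returns a dict with "frame" (400x640x3 uint8, red, green, blue), "z_map" (400x640 float32, m along the optical axis (not along the pixel's ray), 0 where there is no reading), "camera_matrix" (3x3 intrinsics, pixels), "world_from_camera" (4x4, takes a point from camera to world coordinates). Camera axes: x right, y up, looking along -z (the intrinsics and any distortion apply to the point x, -y, -z); pixel columns grow to the right and rows downward; lengths in m; the calibration is good to about 2 mm. A picture is of the moment at which its call begins.
A pose or a line that the arm cannot do raises bot.PlanningError and nothing moves.
- bot.hand_in(): hands the job in; it is judged then, once.
The state is a dict: "time_s": time; "qpos": joint angles; "dq": joint speeds; "joint_torque": joint torques, N m; "tool_pos": TCP position; "ee_rot": TCP orientation; "contact_force": force on the tool from outside, world axes, zero at the start; "moment": the same for the moment, N m; "gripper_width": opening from 0.0 (shut) to 1.0 (fully open); "grip_force": force on a finger pad.
Only numpy, scipy, OpenCV 4.12 (cv2) and the standard library are available. Lean on these libraries where they do the work, as an engineer would, in place of code of your own. Each camera call takes 0.05 s, during which the arm holds its last target. There are 200 camera calls.

TASK

Of the three specimen cups with red lids on the bench, two have lids that are not fully pushed on: they stand proud, so that the yellow seal ring under the cup's rim shows. Press those two lids straight down until each is fully home, leaving the cups standing upright where they are, and do not touch the lid that is already closed.

Things in the scene. Friction and masses are not known exactly. Their poses are not given: they have to be found in the camera images.
- cup_a_lid: Red ribbed push-on lid, 67 mm across, of a loose white specimen cup. Origin on the cup's axis, 68 mm below the lid's flat top; z up. Starts 7.5 to 9.5 mm proud (origin z), a yellow ring showing below it; fully home, origin z = 0, top z = 68 mm, a hard stop. Slides straight down with about 3 N drag, stays where left, takes a 10 to 20 N press near its middle. The cups change places.
- cup_b_lid: Red ribbed push-on lid, 67 mm across, of a loose white specimen cup. Origin on the cup's axis, 68 mm below the lid's flat top; z up. Starts 7.5 to 9.5 mm proud (origin z), a yellow ring showing below it; fully home, origin z = 0, top z = 68 mm, a hard stop. Slides straight down with about 3 N drag, stays where left, takes a 10 to 20 N press near its middle. The cups change places.
- cup_c_lid: Red ribbed push-on lid, 67 mm across, of a loose white specimen cup. Origin on the cup's axis, 68 mm below the lid's flat top; z up. Already fully home (origin z = 0, top z = 68 mm), no yellow showing: leave it alone. Otherwise like the two others; the cups change places.
Not all that is in view belongs to the job. What is shaped like the part that bears cup_c_lid but blue is not meant. Leave any pink look-alike of the part that bears cup_b_lid alone.

How it is judged:
By the outcome, as a careful person would: the job done as asked, in the order asked, and still so for the second after the job is handed in, with the robot touching nothing.
It also fails if it takes over 34 s, if anything falls off the work surface, if the arm or the gripper's body presses on something with over 40 N, if the wrist force passes 120 N, or if a joint passes its speed limit or range.

## Working session

There is one attempt and no reset: what is moved stays moved. The work goes in short steps, each a Python script; the robot and the scene stay as the last script left them, time stands still between calls to the robot, and variables do not carry over. Pictures are saved under pics/ and viewed, at most 10 in all, crops included, and the job is handed in when it is done.

```bash
mkdir -p pics; cat > h.py <<'E'
import numpy as np, cv2
from workcell import bot,eoat,monitor,eyes
def snap(n,f):
    d=eyes.capture(n); cv2.imwrite(f'pics/{f}.png',cv2.cvtColor(d['frame'],cv2.COLOR_RGB2BGR)); np.savez(f'pics/{f}.npz',**d); return d
def world(d):
    K=d['camera_matrix'];T=d['world_from_camera'];z=d['z_map']
    v,u=np.mgrid[:400,:640]
    P=np.stack([(u-K[0,2])/K[0,0]*z,-(v-K[1,2])/K[1,1]*z,-z],-1)
    W=P@T[:3,:3].T+T[:3,3]; W[z==0]=np.nan; return W
E
python3 - <<'E'
from h import *
for n in('top','side'):
    d=snap(n,n+'1');print(d['world_from_camera'].round(3).tolist(),d['camera_matrix'].tolist())
s=monitor.read_state();print(s)
E
```

```text
[[-0.037, 0.972, -0.232, 0.247], [-0.999, -0.035, 0.011, 0.062], [0.002, 0.232, 0.973, 0.978], [0.0, 0.0, 0.0, 1.0]] [[405.51946201931446, 0.0, 316.9498897686922], [0.0, 405.51946201931446, 204.00590365718233], [0.0, 0.0, 1.0]]
[[0.823, 0.286, -0.49, -0.029], [-0.567, 0.44, -0.696, -0.642], [0.017, 0.851, 0.524, 0.571], [0.0, 0.0, 0.0, 1.0]] [[451.5964757754025, 0.0, 315.60327457923086], [0.0, 451.5964757754025, 202.89403006837628], [0.0, 0.0, 1.0]]
{'time_s': 0.1, 'qpos': array([-77.83748821,  23.94425556,  -0.59239341,  92.48050505,
         0.26722998,  63.63741956,  -3.03474717]), 'dq': array([ 0.07764559, -0.00198082,  0.02788322,  0.01543096,  0.07410471,
       -0.01682991,  0.01058026]), 'joint_torque': array([ 2.09816084e-03, -8.65814352e+01,  6.80364277e-01, -4.35642314e+01,
        1.91792229e-02,  4.85444034e-03, -7.23715829e-06]), 'tool_pos': array([0.15685597, 0.60488046, 0.40413803]), 'ee_rot': array([[-9.67986085e-01,  2.51003757e-01, -2.30486048e-04],
       [ 2.51003860e-01,  9.67985531e-01, -1.03589189e-03],
       [-3.69055975e-05, -1.06058183e-03, -9.99999437e-01]]), 'contact_force': array([-0.41247204,  0.47111504,  0.73004837]), 'moment': array([-0.0171161 ,  0.04373171, -0.00495446]), 'grip_force': 0.0, 'gripper_width': 1.000520556008613}
```

View pics/top1.png

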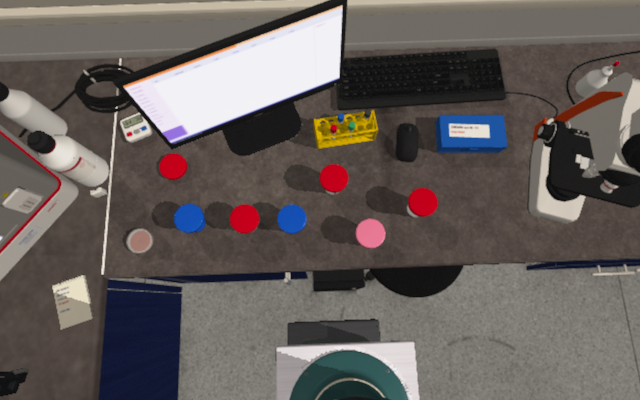

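View pics/side1.png

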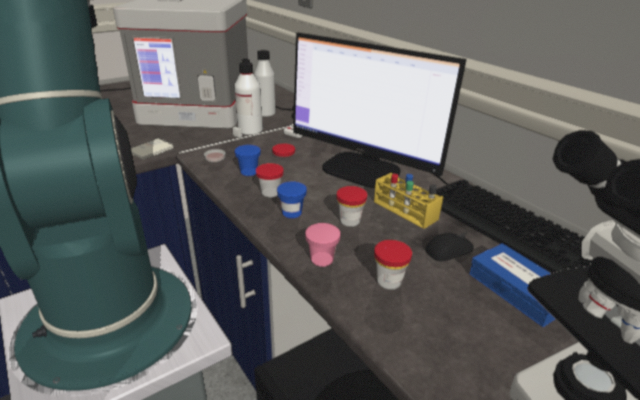

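The top view shows red lids at (245,219), (334,179) and (422,202), a loose red lid flat on the bench at (173,166), and blue and pink decoys. The side view shows cups at (270,178), (351,203) and (392,262), with yellow visible on the last one. I'll measure heights and zoom in.

```bash
python3 - <<'E'
import numpy as np,cv2
import h
for n,pts in(('top1',[(245,219),(334,179),(422,202),(173,166),(189,219),(291,219),(370,233)]),('side1',[(270,172),(351,195),(392,250)])):
    d=dict(np.load(f'pics/{n}.npz'));W=h.world(d);f=d['frame'].astype(int)
    for u,v in pts:
        w=W[v-2:v+3,u-2:u+3].reshape(-1,3); c=f[v,u]
        m=(np.abs(f-c).sum(-1)<70)&(np.hypot(*(np.mgrid[:400,:640]-np.array([v,u])[:,None,None]))<22)
        X=W[m]; zt=np.nanpercentile(X[:,2],60);X=X[np.abs(X[:,2]-zt)<.005]
        lo=X.min(0);hi=X.max(0)
        print(n,(u,v),np.nanmedian(w,0).round(4),'mid',((lo+hi)/2).round(4),'size',(hi-lo).round(3), 'med z',np.median(X[:,2]).round(4))
f=cv2.imread('pics/side1.png')
cv2.imwrite('pics/c.png',np.hstack([cv2.resize(f[y-35:y+35,x-35:x+35],(260,260),interpolation=cv2.INTER_CUBIC) for x,y in((270,178),(351,205),(392,262))]))
E
```

```text
top1 (245, 219) [0.4347 0.2185 0.0672] mid [0.4366 0.2208 0.067 ] size [0.064 0.064 0.009] med z 0.0672
top1 (334, 179) [0.5203 0.0106 0.0752] mid [0.5237 0.0114 0.0752] size [0.065 0.064 0.009] med z 0.075
top1 (422, 202) [ 0.458  -0.1884  0.0759] mid [ 0.4596 -0.1903  0.0757] size [0.065 0.064 0.009] med z 0.0757
top1 (173, 166) [0.5874 0.408  0.0121] mid [0.5887 0.4094 0.013 ] size [0.064 0.065 0.01 ] med z 0.0125
top1 (189, 219) [0.4394 0.3463 0.0675] mid [0.4427 0.3492 0.0675] size [0.066 0.066 0.01 ] med z 0.0672
top1 (291, 219) [0.431  0.113  0.0666] mid [0.4327 0.1119 0.0671] size [0.064 0.062 0.009] med z 0.0671
top1 (370, 233) [ 0.3919 -0.0657  0.0681] mid [ 0.3927 -0.0667  0.0673] size [0.065 0.062 0.009] med z 0.0672
side1 (270, 172) [0.4307 0.2013 0.0665] mid [0.4365 0.2181 0.0649] size [0.064 0.068 0.007] med z 0.0663
side1 (351, 195) [0.5167 0.0011 0.0747] mid [0.5247 0.0073 0.0735] size [0.066 0.063 0.008] med z 0.0743
side1 (392, 250) [ 0.4576 -0.1926  0.0752] mid [ 0.459  -0.1924  0.0742] size [0.065 0.067 0.008] med z 0.075
```

View pics/c.png

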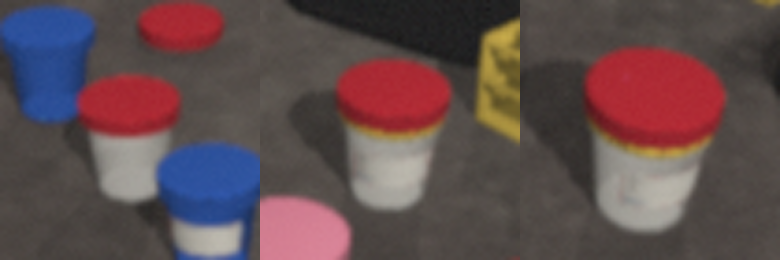

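The two right-hand cups (tops at about 75 mm, yellow showing) are the open ones. The left one (67 mm, no yellow) is closed. Next I check clearance to the monitor on the way.

```bash
python3 - <<'E'
import numpy as np,h
from h import bot
for n in('top1','side1'):
    W=h.world(dict(np.load(f'pics/{n}.npz'))).reshape(-1,3)
    for a in range(-40,90,10):
        az=np.degrees(np.arctan2(W[:,1],W[:,0]));r=np.hypot(W[:,0],W[:,1])
        m=(abs(az-a)<5)&(W[:,2]>.12)&(r>.35)&(r<.9)
        if m.sum()>5: print(n,a,'rmin',np.percentile(r[m],1).round(3),'zmax',W[m,2].max().round(3))
R=np.array([[0,1,0],[1,0,0],[0,0,-1.]])
for p in((.5225,.010,.30),(.459,-.191,.30)):
    print(bot.solve_ik(p,R))
E
```

```text
top1 -40 rmin 0.639 zmax 0.364
top1 -20 rmin 0.879 zmax 0.246
top1 -10 rmin 0.852 zmax 0.248
top1 0 rmin 0.751 zmax 0.337
top1 10 rmin 0.725 zmax 0.336
top1 20 rmin 0.718 zmax 0.336
top1 30 rmin 0.721 zmax 0.336
top1 40 rmin 0.813 zmax 0.18
top1 50 rmin 0.806 zmax 0.256
top1 60 rmin 0.826 zmax 0.2
top1 70 rmin 0.55 zmax 0.331
top1 80 rmin 0.55 zmax 0.329
side1 -40 rmin 0.635 zmax 0.293
side1 -20 rmin 0.879 zmax 0.301
side1 -10 rmin 0.854 zmax 0.301
side1 0 rmin 0.752 zmax 0.334
side1 10 rmin 0.725 zmax 0.334
side1 20 rmin 0.719 zmax 0.334
side1 30 rmin 0.722 zmax 0.334
side1 40 rmin 0.809 zmax 0.213
side1 50 rmin 0.807 zmax 0.361
side1 60 rmin 0.825 zmax 0.361
side1 70 rmin 0.601 zmax 0.417
[-35.0277421   25.12188249  37.80338648 113.32419195 -20.43012056
  48.20177917  13.99911997]
[-19.42737571  25.17377265  47.22266973 116.96490399 -24.80202443
  48.09805132  42.0900213 ]
```

```bash
python3 - <<'E'
import numpy as np,h
for n in('top1','side1'):
    W=h.world(dict(np.load(f'pics/{n}.npz'))).reshape(-1,3)
    for y in np.arange(.3,.9,.05):
        m=(abs(W[:,1]-y)<.025)&(W[:,2]>.1)&(W[:,0]>.0)&(W[:,0]<.9)
        if m.sum()>5: print(n,y.round(2),'xmin',np.percentile(W[m,0],1).round(3),'zmax at x<.45',W[m&(W[:,0]<.45),2].max(initial=0).round(3),m.sum())
E
```

```text
top1 0.3 xmin 0.646 zmax at x<.45 0.0 2570
top1 0.35 xmin 0.627 zmax at x<.45 0.0 2617
top1 0.4 xmin 0.617 zmax at x<.45 0.0 1738
top1 0.45 xmin 0.846 zmax at x<.45 0.0 547
top1 0.5 xmin 0.846 zmax at x<.45 0.0 572
top1 0.55 xmin 0.126 zmax at x<.45 0.331 1238
top1 0.6 xmin 0.542 zmax at x<.45 0.0 2222
top1 0.65 xmin 0.479 zmax at x<.45 0.0 2456
top1 0.7 xmin 0.432 zmax at x<.45 0.165 2483
top1 0.75 xmin 0.404 zmax at x<.45 0.131 284
side1 0.3 xmin 0.647 zmax at x<.45 0.0 1655
side1 0.35 xmin 0.627 zmax at x<.45 0.0 1574
side1 0.4 xmin 0.619 zmax at x<.45 0.0 825
side1 0.45 xmin 0.86 zmax at x<.45 0.0 109
side1 0.5 xmin 0.859 zmax at x<.45 0.0 127
side1 0.55 xmin 0.175 zmax at x<.45 0.417 301
side1 0.6 xmin 0.179 zmax at x<.45 0.412 981
side1 0.65 xmin 0.476 zmax at x<.45 0.309 2474
side1 0.7 xmin 0.419 zmax at x<.45 0.361 3322
side1 0.75 xmin 0.356 zmax at x<.45 0.361 3173
side1 0.8 xmin 0.295 zmax at x<.45 0.361 2867
side1 0.85 xmin 0.287 zmax at x<.45 0.361 1136
side1 0.9 xmin 0.328 zmax at x<.45 0.362 317
```

```bash
python3 - <<'E'
from h import *
eoat.close()
bot.move_l((.13,.505,.38),rate=.2)
q=monitor.read_state()['qpos']; q=np.array(q); q[0]=-2.8
bot.move_joints(q)
s=monitor.read_state();print(s['time_s'],s['tool_pos'],s['ee_rot'].round(3).tolist(),s['contact_force'],s['qpos'],s['gripper_width'])
bot.move_l((.5225,.010,.30),rate=.15)
s=monitor.read_state();print(s['time_s'],s['tool_pos'],s['contact_force'])
snap('side','s2')
import cv2
f=cv2.imread('pics/s2.png')[60:300,230:470]; cv2.imwrite('pics/s2c.png',cv2.resize(f,None,fx=2.4,fy=2.4))
E
```

```text
3.825 [0.52232421 0.00454805 0.3805821 ] [[-0.007, 1.0, 0.001], [1.0, 0.007, 0.0], [0.0, 0.001, -1.0]] [ 0.31739705  0.02806003 -1.16352791] [ -2.87024704  14.94833192  -1.17096005 108.48314955   0.34907088
  56.50020306  -3.80514342] 0.0016880494600785036
4.5167 [0.52277743 0.01012692 0.30062935] [-0.50057007  0.17455402  0.2905291 ]
```

View pics/s2c.png

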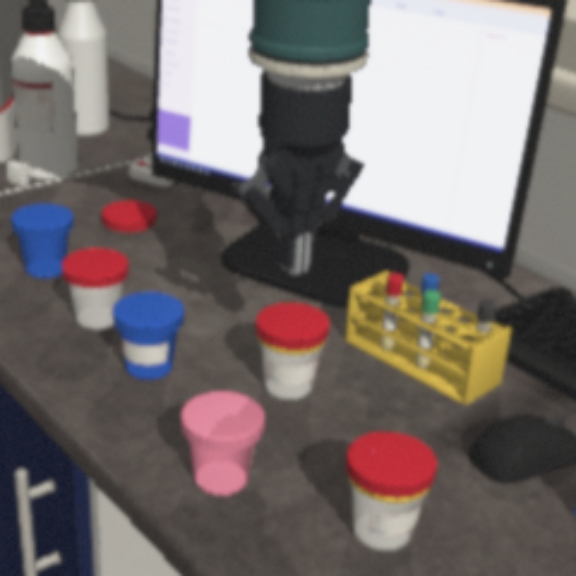

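The closed fingertips (crop 300,270) are straight above the middle lid (292,325). I'll press with force watching.

```bash
cat >> h.py <<'E'
def press(x,y):
    bot.move_l((x,y,.256),rate=.1); bot.sleep(.2)
    f0=np.mean([monitor.read_state()['contact_force'][2]]); z=.256; log=[]
    while z>.232:
        z-=.001 if z>.245 else .0005
        bot.move_l((x,y,z),rate=.02); s=monitor.read_state(); f=s['contact_force'][2]-f0
        log.append((round(z,4),round(float(s['tool_pos'][2]),4),round(float(f),1)))
        if f>13: break
    bot.sleep(.2); s=monitor.read_state(); print(log,'end',s['time_s'],s['tool_pos'],s['contact_force']-[0,0,f0])
    bot.move_l((x,y,.30),rate=.1)
E
python3 -c "
from h import *
press(.5225,.010); print(monitor.read_state()['time_s'])
W=world(snap('side','s3'));print(np.nanmedian(W[190:200,346:356].reshape(-1,3),0))"
```

```text
[(0.255, 0.2551, 1.1), (0.254, 0.2539, 0.6), (0.253, 0.2529, 1.1), (0.252, 0.2519, -0.1), (0.251, 0.2509, -0.2), (0.25, 0.2499, 0.6), (0.249, 0.2489, 0.8), (0.248, 0.248, 0.6), (0.247, 0.2469, -0.1), (0.246, 0.2459, -0.1), (0.245, 0.2449, 0.0), (0.2445, 0.2445, 1.3), (0.244, 0.244, 3.0), (0.2435, 0.2435, 2.4), (0.243, 0.243, 1.9), (0.2425, 0.2424, 1.1), (0.242, 0.2419, 2.6), (0.2415, 0.2415, 2.0), (0.241, 0.241, 2.0), (0.2405, 0.2409, 11.4), (0.24, 0.2409, 20.2)] end 10.8083 [0.52275113 0.01002585 0.24087624] [-5.47252893 -0.69428437 19.91244445]
11.5583
[0.52644488 0.01396809 0.06685166]
```

The first lid stopped hard at 67.9 mm, so it is home. Now the second.

```bash
sed -i 's/f>13/f>10/' h.py; python3 -c "
from h import *
bot.move_l((.459,-.191,.30),rate=.2)
press(.459,-.191); 
bot.move_l((.459,-.191,.38),rate=.2);print(monitor.read_state()['time_s'])
d=snap('side','s4');W=world(d);
for u,v in((351,200),(392,256)):print(np.nanmedian(W[v-3:v+3,u-3:u+3].reshape(-1,3),0))
f=cv2.imread('pics/s4.png')[120:320,240:440]; cv2.imwrite('pics/s4c.png',cv2.resize(f,None,fx=3,fy=3))"
```

```text
[(0.255, 0.2551, 0.9), (0.254, 0.2539, -0.1), (0.253, 0.2529, 0.7), (0.252, 0.2519, 1.2), (0.251, 0.2509, 1.2), (0.25, 0.2499, 0.2), (0.249, 0.2489, -0.0), (0.248, 0.2479, 0.1), (0.247, 0.2469, 1.0), (0.246, 0.2459, 0.6), (0.245, 0.2449, 0.8), (0.2445, 0.2445, -0.3), (0.244, 0.244, 1.1), (0.2435, 0.2435, 1.3), (0.243, 0.2429, 1.6), (0.2425, 0.2425, 1.5), (0.242, 0.242, 1.8), (0.2415, 0.2414, 1.7), (0.241, 0.241, 2.7), (0.2405, 0.2409, 12.9)] end 18.8 [ 0.45912412 -0.19102726  0.24089439] [-1.95115821  0.85964348 12.83645173]
20.0917
[ 0.51323382 -0.00393683  0.0668583 ]
[ 0.45438522 -0.19588801  0.06682677]
```

View pics/s4c.png

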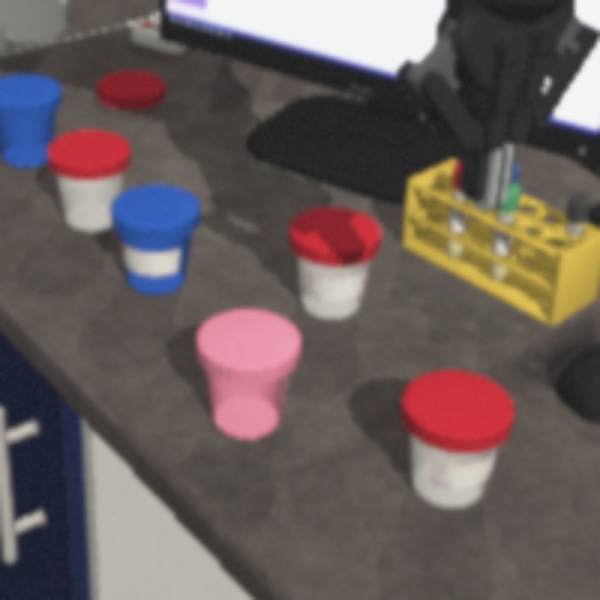

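Both pressed lids (crop 335,240 and 458,410) are home. No yellow shows, the cups are upright in place, and the arm is clear.

```bash
python3 -c "
from h import *
print(bot.hand_in())"
```

```text
the job is handed in; nothing more can be done
None
```

Both proud lids are pressed fully home (each reached its hard stop at about 68 mm, no yellow showing), the cups are still upright in place, the closed lid was not touched, and the job is handed in at about 20 s.

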